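# Load slate nameplate blanks into the engraver's spring-fed cassette

## Robot

A 7-joint arm with a two-finger parallel gripper is mounted at the origin on the work surface. World frame = base frame: x ahead of the robot, y to its left, z up, the work surface at z = 0. Lengths are in m, angles in rad, forces in N, time in s.
With the tool pointing down it reaches from about 0.425 to 0.925 m from the base axis. Payload 6.8 kg.
Tool frame: the origin (TCP) lies on the front face of the gripper's body, between the roots of the fingers; the fingertips stand 73 mm ahead of it and the grasp point (between the pads) lies r.pinch_z ahead of it (r.pinch_z is the distance from the TCP to the grasp point, in m); z points along the fingers, y is the direction in which the jaws open and shut (so a half turn about z gives the same grasp; the last joint's range is limited). The gripper opens to 85 mm and grips with 20 to 120 N. Pads are 22 mm wide; open, the fingers measure 114 mm over their backs; the gripper's body (76 mm by 85 mm) begins 54 mm behind the grasp point. The pads swing forward as they close: fully open they stand 13 mm farther back than shut.
Start: joints at [-1.392, 0.477, 0.022, 1.555, -0.011, 1.109, -0.083], TCP at [0.191, 0.647, 0.304] pointing down, gripper open.
Joint ranges: [-2.96, 2.96], [-0.34, 2.1], [-1.41, 1.46], [0.24, 2.44], [-1.37, 4.51], [0.17, 1.92], [-2.96, 2.96]. Speed limits (rad/s): [2.39, 2.39, 3.14, 3.14, 3.14, 3.14, 3.14].

## Interface

Orientations are given as a rotation vector (axis times angle).
In Python, from bench import readout, grab_frame, r, search_frame, masks_of, tip_of gives the robot as it stands.
- The arm moves only by the tool step_arm, never from a script. Its argument "commands" is a list of rows, each a list of 7 numbers: the shift along the tool's x, y, z as a fraction of full scale, then the turn, a rotation vector about the tool's x, y, z as a fraction of full scale, then the gripper's target within -1 to 1 (shut at 1, half-way at 0, fully open at -1). In form: [[tx, ty, tz, ax, ay, az, hand], ...]. A call has exactly 10 rows; each row is the pose to reach, as a shift and turn from the pose measured when the call began, along the tool's axes at that moment, turning the shorter way round; what a row does not reach only later rows make up. Full scale, the value 1, is 500 mm for a shift and 360 degrees for a turn. A row lasts 1/8 s, in which the tool goes at most 62.5 mm and 10.7 degrees, less where a joint would pass 70% of its speed; a pose out of reach is approached as far as the arm can. A call with a number of a shift or a turn outside -1 to 1 is refused whole. A call with a gripper value outside its range is refused whole. The fingers move at their own pace and stop on an object; "newtons" is the grip in N (left out, the last holds). Time passes only in rows, so rows that repeat a pose let the fingers close, or fill a call up. It gives the time, the measured TCP pose, the force and the opening at its end, in the units of the state.
- readout.get_obs(): the state, without advancing time (a new reading comes with each control period).
- grab_frame(name): name is "side" or "top"; returns a dict with "img" (420x560x3 uint8, red, green, blue), "K" (3x3 intrinsics, pixels), "world_to_cam" (4x4, takes a point from world to camera coordinates). Camera axes: x right, y down, z forward; pixel columns grow to the right and rows downward; lengths in m; the calibration is good to about 2 mm. A picture is of the moment at which its call begins. There is no depth.
- r.hand_in(): hands the job in, once; it reports no verdict.
Trained networks look in a picture, given as the dict that the camera call returned (one of the last four; its "shot" number tells which), for a name from the list of things; names that differ only in an ending like _2 or _b are one class to them, and where a whole thing is asked for, a point or a joint stands for the part that bears it (a point fixed in the world has none). Each returns a list of dicts, best first, with "p" (0 to 1); they miss things now and then, are a little off and sometimes report something else, mostly with a low value. They report only what shows in the picture. A call takes as long as a camera call. They do not tell look-alikes from the thing itself.
- search_frame(thing, picture): "extent" ([centre column, centre row, width, height] in pixels, round what is visible of it).
- masks_of(thing, picture): "pixels" (420x560 bool, what is visible of it) and "extent" ([centre column, centre row, width, height] in pixels, round what is visible of it).
- tip_of(thing, picture): "point" ([column, row] in pixels: a listed point, or the origin of a listed thing).
The state is a dict: "clock": time; "joints": joint angles; "qvel": joint speeds; "tau": joint torques, N m; "tcp_pos": TCP position; "orientation": TCP orientation; "contact_force": force on the tool from outside, world axes, zero at the start; "moment": the same for the moment, N m; "grip_width": finger opening in m.
Only numpy, scipy, OpenCV 4.12 (cv2) and the standard library are available. Lean on these libraries where they do the work, as an engineer would, in place of code of your own. Each camera call takes 0.05 s, during which the arm holds its last target. There are 200 camera calls.

## Task

Load the two loose slate nameplate blanks on the bench into the feed cassette, one after the other: press each flat onto the stack against the follower spring and slide it under the two retaining lips until it rests against the back stop, then let go so that the spring holds it up under the lips. Slate is brittle: press and push gently and leave everything else on the bench where it lies.

Things in the scene. Friction and masses are not known exactly. Their poses are not given: they have to be found in the camera images.
- cassette: Fixed aluminium feed cassette, clamped in a grey bench dock 170 x 130 mm, 12 mm high. Origin on the bench under the centre of a home blank; z up; +x is the direction in which blanks slide in. It is open above and towards -x. Dock clamps beside it reach y = +-62 mm, at most 38 mm above the bench. All offsets below are in these axes.
- cassette_home (a point): On the plane of the lip undersides, 90 mm above the bench, over the centre of a home blank (a blank is home when its centre is at x = 0, y = 0, below this plane). Axes as the cassette.
- lips: Two steel lips on high walls. Origin: where the flat lips begin, x = +24 mm, midway between them, at their undersides. Lips run to x = +53 mm, 3 mm thick, reach about 5 mm in over each long edge of a blank. Noses bend up 3 mm from here to x = +16 mm. Below them, high side walls from x = +20 mm, 49 mm apart (1.5 mm play each side of a blank), flared outwards from there to x = +13 mm.
- back_stop: Back stop with a thin, firm rubber buffer at x = +50 mm, full width of the well, as high as the lips; this point is on the buffer's face, 6 mm below the lip plane.
- cassette_tab (a point): Top of the narrow front tab: 24 mm wide, x = -52 to -55 mm, ends 16.5 mm below the lip plane. From here to x = +13 mm the sides are cut away for the fingers: side walls there (outer faces 55 mm apart) end 40 mm below the lip plane.
- stack: Centre of the top of the two blanks (100 x 46 mm, 21.5 mm together) already in the cassette, at first 0.5 mm below the lip plane. They stay level and sink straight down. The damped spring lifts with about 5 N at the start and 2.5 N more per 10 mm. In all it can sink 25.5 mm, then is solid: room for both loose blanks with 4 mm to spare under the second.
- blank_a_mid (a point): Loose slate blank: plain dark grey plate 100 x 46 mm, hand-split, so somewhere from 9 to 12 mm thick, about 0.13 kg, lying flat on the bench. This point is its centre, half-way up; x along its length, y across, z up. Either end may go in first, and either blank first.
- blank_b_mid (a point): The other loose slate blank: same length and width, also 9 to 12 mm thick (not the same as the first). Point and axes as for the first. Sawn slate slides fairly easily on slate and on the cassette's metal (friction about 0.35), and grips well in rubber finger pads.
- offcut_mid (a point): Leave alone: short slate offcut 48 x 46 x 11 mm, too short for the cassette; its centre.
- mallet: Leave alone: carver's round mallet standing on its iron head, 74 mm wide, 190 mm high; origin under its centre.
- chisel: Leave alone: steel letter chisel lying on the bench, about 185 mm long, 12 mm thick; x along its length.
- cup: Leave alone: paper cup, 80 mm wide, 95 mm high; origin under its centre.
- whetstone: Leave alone: grey sharpening stone 50 x 150 x 25 mm, long along its y; origin under its centre.
- dust_brush: Leave alone: dust brush lying on the bench, handle towards its -x.
- glasses_case: Leave alone: brown leather glasses case 160 x 62 x 34 mm; origin under its centre.
Not all that is in view belongs to the job. Leave any turquoise or yellow look-alike of the part that bears blank_a_mid alone.

How it is judged:
By the outcome, as a careful person would: the job done as asked, in the order asked, and still so for the second after the job is handed in, with the robot touching nothing.
It also fails if it takes over 72 s, if anything falls off the work surface, if the arm or the gripper's body presses on something with over 40 N, if the wrist force passes 120 N, or if a joint passes its speed limit or range.

## Working session

There is one attempt and no reset: what is moved stays moved. The work goes in short steps, Python scripts to look and compute and a tool call to move; the robot and the scene stay as the last step left them, time stands still between calls to the robot, and variables do not carry over. Pictures are saved under pics/ and viewed, about 8 in all and at most 12, crops included, and the job is handed in when it is done.

Besides the shell and the picture viewer there is one more tool, called after "Request:" by a JSON object that holds its "fn" and its "kwargs". step_arm: Moves the arm, as the interface text tells. Its arguments: {"type":"object","properties":{"commands":{"type":"array"},"newtons":{"type":"number"}},"required":["commands"]}

```bash
ls; mkdir -p pics
cat > h.py <<'E'
import numpy as np, cv2
from bench import readout, grab_frame, r, search_frame, masks_of, tip_of
def save(f,n,crop=None,s=1):
    im=f["img"][:,:,::-1]
    if crop: a,b,c,d=crop; im=im[b:d,a:c]
    if s!=1: im=cv2.resize(im,None,fx=s,fy=s,interpolation=cv2.INTER_CUBIC)
    cv2.imwrite("pics/"+n,im)
def ray(f,p):
    W=f["world_to_cam"];R=W[:3,:3];c=-R.T@W[:3,3]
    d=R.T@np.linalg.inv(f["K"])@np.array([p[0],p[1],1.]);return c,d/np.linalg.norm(d)
def onz(f,p,z):
    c,d=ray(f,p);return c+d*(z-c[2])/d[2]
def tri(fa,pa,fb,pb):
    c1,d1=ray(fa,pa);c2,d2=ray(fb,pb)
    A=np.stack([d1,-d2],1);t=np.linalg.lstsq(A,c2-c1,rcond=None)[0]
    p,q=c1+t[0]*d1,c2+t[1]*d2
    return (p+q)/2,np.linalg.norm(p-q)
def proj(f,P):
    P=np.atleast_2d(P);W=f["world_to_cam"];q=P@W[:3,:3].T+W[:3,3];q=q@f["K"].T;return q[:,:2]/q[:,2:]
E
python3 - <<'E'
from h import *
np.set_printoptions(precision=4,suppress=True)
o=readout.get_obs();print(o,r.pinch_z)
t=grab_frame("top");s=grab_frame("side")
for f in(t,s):
    W=f["world_to_cam"];print(-W[:3,:3].T@W[:3,3],f["K"][0,0],W[2,:3])
save(t,"t0.png");save(s,"s0.png")
for n in["cassette","cassette_home","lips","back_stop","cassette_tab","stack","blank_a_mid","offcut_mid","mallet","chisel","cup","whetstone","dust_brush","glasses_case"]:
    print(n,[[(np.round(d["point"],1).tolist(),round(d["p"],2)) for d in tip_of(n,f)[:5]] for f in(t,s)])
for f in(t,s):print([(d["extent"],d["p"],cv2.minAreaRect(np.argwhere(d["pixels"])[:,::-1].astype(np.float32))) for d in masks_of("blank_a_mid",f)[:5]])
E
```

```text
pics
{'clock': 0.0, 'joints': array([-1.3921,  0.4778,  0.0223,  1.5565, -0.0115,  1.1093, -0.0831]), 'qvel': array([-0.0003, -0.002 ,  0.0014,  0.0003,  0.0003,  0.0007, -0.0003]), 'tau': array([  0.    , -59.6458,   1.6078, -28.1193,   0.0124,   0.0095,
         0.    ]), 'tcp_pos': array([0.1908, 0.647 , 0.3029]), 'orientation': array([-0.4489, -3.1093,  0.0029]), 'contact_force': array([-0.0511, -0.1941, -1.0211]), 'moment': array([-0.0032,  0.0032, -0.0062]), 'grip_width': 0.08517231386515536} 0.0539
[ 0.4831 -0.0208  1.1004] 439.14174224481127 [ 0.1154  0.0244 -0.993 ]
[ 0.0622 -0.541   0.9198] 451.4682261123722 [ 0.4804  0.4569 -0.7486]
cassette [[([209.8, 215.7], 0.78)], [([222.9, 186.6], 0.84)]]
cassette_home [[([201.0, 211.4], 0.77)], [([224.6, 161.4], 0.62)]]
lips [[([201.0, 220.1], 0.64)], [([220.9, 162.5], 0.69), ([215.8, 171.2], 0.65)]]
back_stop [[([206.6, 230.4], 0.58), ([455.9, 276.6], 0.41)], [([212.5, 175.5], 0.68)]]
cassette_tab [[([197.2, 187.0], 0.59)], [([226.4, 161.6], 0.72), ([233.1, 161.9], 0.56)]]
stack [[([198.0, 206.0], 0.83)], [([220.2, 165.0], 0.93), ([
[... 1059 characters left out ...]
), ([386.2, 266.5, 26.0, 44.3], 0.56, ((385.9310302734375, 266.8276062011719), (21.09355354309082, 42.35319519042969), 4.763640880584717))]
[([317.0, 312.9, 39.7, 37.7], 0.85, ((315.9617919921875, 311.95684814453125), (20.62621307373047, 43.384185791015625), 48.50353240966797)), ([299.0, 180.8, 44.2, 43.4], 0.66, ((298.36859130859375, 181.13868713378906), (51.92472839355469, 19.791765213012695), 43.451839447021484)), ([342.4, 263.2, 34.8, 38.7], 0.65, ((341.00299072265625, 261.37030029296875), (21.137222290039062, 36.93451690673828), 32.2756462097168)), ([314.1, 227.8, 41.9, 24.7], 0.59, ((310.6535949707031, 228.33612060546875), (39.723716735839844, 16.599353790283203), 14.534454345703125))]
```

Run:
```python
import cv2
t=cv2.imread('pics/t0.png');s=cv2.imread('pics/s0.png')
cv2.imwrite('pics/t1.png',cv2.resize(t[110:330,100:500],None,fx=2,fy=2,interpolation=2))
cv2.imwrite('pics/s1.png',cv2.resize(s[70:370,140:460],None,fx=2,fy=2,interpolation=2))
```

```text
(no output)
```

View pics/t1.png

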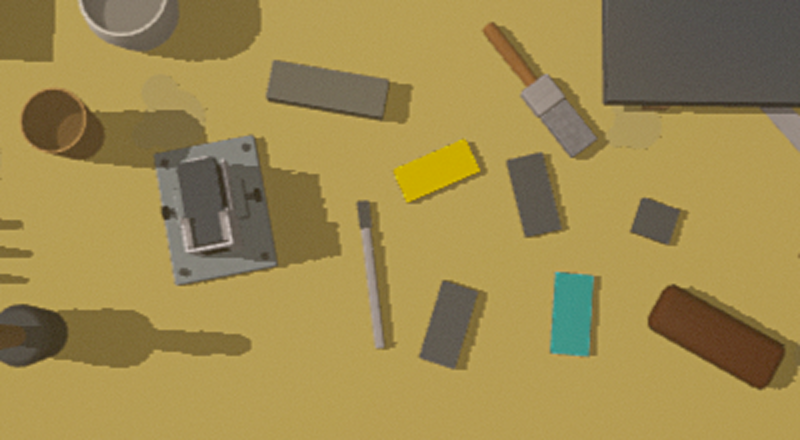

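View pics/s1.png

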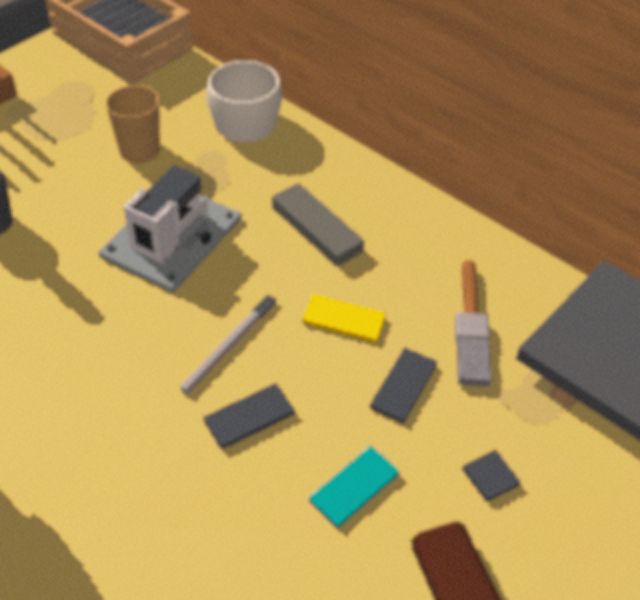

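The top view shows the cassette at full-frame (202,212) with its lips end down the image. The two dark blanks are at (367,207) and (326,272), and the offcut is at (428,220). The yellow (318,195) and turquoise (386,267) plates are the look-alikes. The side view shows the blanks at (342,262) and (265,277). Next I'll fit boxes to both blanks and zoom in on the cassette.

```bash
cat >> h.py <<'E'
from scipy.optimize import least_squares
def boxpts(x,y,yaw,z0,z1,L=.1,Wd=.046):
    c,s=np.cos(yaw),np.sin(yaw)
    return np.array([[x+c*a*L/2-s*b*Wd/2,y+s*a*L/2+c*b*Wd/2,z] for a in(-1,1) for b in(-1,1) for z in(z0,z1)])
def darkmask(f,c,rad=32):
    im=f["img"].astype(int);h=cv2.cvtColor(f["img"],cv2.COLOR_RGB2HSV)
    m=((h[...,1]<75)&(h[...,2]<125)).astype(np.uint8)
    m=cv2.morphologyEx(m,cv2.MORPH_OPEN,np.ones((3,3)))
    n,l=cv2.connectedComponents(m);return (l==l[int(c[1]),int(c[0])])&(l>0)
def fitbox(views,x0):
    E=[]
    for f,c in views:
        m=darkmask(f,c).astype(np.uint8)
        k=cv2.resize(m*255,None,fx=4,fy=4,interpolation=cv2.INTER_LINEAR)
        ct=max(cv2.findContours((k>127).astype(np.uint8),cv2.RETR_EXTERNAL,cv2.CHAIN_APPROX_NONE)[0],key=len)[:,0]
        E.append((f,(ct+.5)/4-.5,m.sum()))
    def res(p):
        o=[]
        for i,(f,ct,_) in enumerate(E):
            h=cv2.convexHull(proj(f,boxpts(p[0],p[1],p[2],0,p[3])).astype(np.float32))
            o+=[cv2.pointPolygonTest(h,(float(a),float(b)),True) for a,b in ct[::3]]
        return np.array(o+[(p[3]-.0105)*3000])
    s=least_squares(res,x0,x_scale=[.01,.01,.1,.003],diff_step=1e-4,loss='soft_l1')
    return s.x,np.sqrt(np.mean(s.fun**2)),[e[2] for e in E]
E
python3 - <<'E'
from h import *
np.set_printoptions(precision=4,suppress=True)
t=grab_frame("top");s=grab_frame("side")
for ct,cs in(((367,207),(342,262)),((326,272),(265,277))):
    p=onz(t,ct,.01);q=onz(s,cs,.01);print("center",p,q,np.hypot(p[0],p[1]))
    m=darkmask(t,ct);pp=np.array([onz(t,(b,a),.01)[:2] for a,b in np.argwhere(m)]);w,v=np.linalg.eigh(np.cov(pp.T));yaw=np.arctan2(v[1,1],v[0,1])
    for vs in([(t,ct)],[(s,cs)],[(t,ct),(s,cs)]):print(fitbox(vs,[p[0],p[1],yaw,.0105]))
# cassette tips
for n,z in[("cassette",0),("cassette_home",.09),("lips",.09),("back_stop",.084),("cassette_tab",.0735),("stack",.0895)]:
    a=tip_of(n,t);b=tip_of(n,s)
    print(n,[onz(t,d["point"],z)[:2] for d in a[:1]],[onz(s,d["point"],z)[:2] for d in b[:2]])
a=cv2.resize(t["img"][165:260,165:245],None,fx=5,fy=6*5/6,interpolation=2)
b=cv2.resize(s["img"][140:235,180:265],None,fx=5,fy=5,interpolation=2)[:475]
cv2.imwrite("pics/c.png",np.hstack([a,b[:a.shape[0]]])[:,:,::-1])
E
```

```text
center [ 0.6291 -0.2077  0.01  ] [ 0.6282 -0.209   0.01  ] 0.6624635379452479
(array([ 0.6299, -0.2073, -2.9007,  0.0096]), np.float64(0.6930486596264666), [np.uint64(709)])
(array([ 0.6332, -0.2051, -2.9014,  0.0039]), np.float64(1.7961693835147932), [np.uint64(615)])
(array([ 0.6312, -0.2067, -2.9009,  0.006 ]), np.float64(1.0503906809096495), [np.uint64(709), np.uint64(615)])
center [ 0.4666 -0.1065  0.01  ] [ 0.4676 -0.1031  0.01  ] 0.47860256112738464
(array([ 0.4668, -0.1017,  2.8522,  0.0103]), np.float64(0.6166828447158748), [np.uint64(727)])
(array([ 0.4695, -0.0989,  2.8567,  0.0036]), np.float64(1.760474432791545), [np.uint64(692)])
(array([ 0.4675, -0.101 ,  2.8543,  0.0074]), np.float64(0.9287197673092089), [np.uint64(727), np.uint64(692)])
cassette [array([0.6039, 0.191 ])] [array([0.596 , 0.2002])]
cassette_home [array([0.6005, 0.1971])] [array([0.6183, 0.2002])]
lips [array([0.5805, 0.1865])] [array([0.5884, 0.2033])]
back_stop [array([0.562 , 0.1818])] [array([0.5492, 0.1763]), array([ 0.4254, -0.4357])]
cassette_tab [array([0.6544, 0.2012])] [array([0.6493, 0.1856]), array([0.6196, 0.2252])]
stack [array([0.6175, 0.1955])] [array([0.6098, 0.2087])]
```

View pics/c.png

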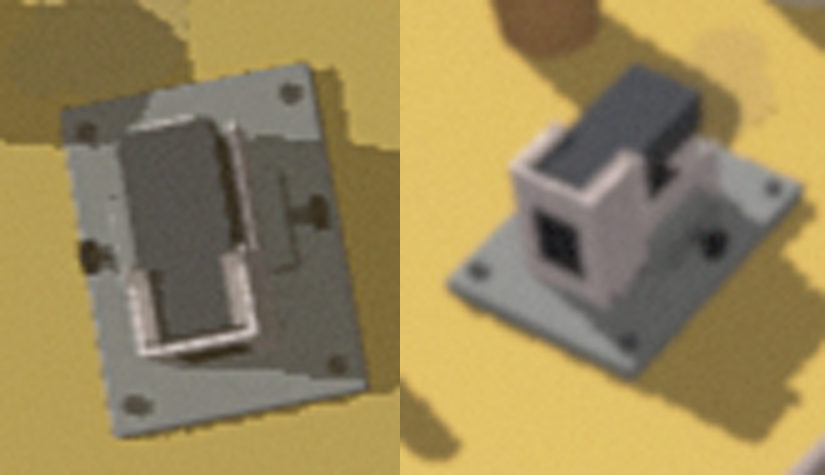

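The top crop shows the stack's rear end at the top and the U-shaped lip wall at the bottom, so +x of the cassette runs down the image (about world -x). The dock corners in the crop are (63,108), (308,65), (368,388) and (117,436). I'll fit the cassette pose from these.

Run:
```python
from h import *
np.set_printoptions(precision=4,suppress=True)
t=grab_frame("top");s=grab_frame("side")
# refine stack edges? use hand picks
T=lambda p:np.array(p)/5-.4+165
S=lambda p:np.array(p)/5-.4+np.array([180-80,140])
def w(p,P):
    c,sn=np.cos(p[2]),np.sin(p[2]);return np.array([p[0]+c*P[0]-sn*P[1],p[1]+sn*P[0]+c*P[1],P[2]])
print("dock top", [onz(t,T(q),.012)[:2] for q in((63,108),(308,65),(368,388),(117,436))])
d=np.array([onz(t,T(q),.012)[:2] for q in((63,108),(308,65),(368,388),(117,436))]);print(d.mean(0),np.linalg.norm(d-np.roll(d,1,0),axis=1),[np.arctan2(*(v)[::-1]) for v in(d[3]-d[0],d[2]-d[1])])
print("dock side", [onz(s,S(q),z)[:2] for q,z in(((450,285),.012),((632,374),.012),((805,187),.012))])
# top: stack edge pts in cassette frame
tops=[onz(t,T(q),.0895)[:2] for q in((120,145),(133,262),(212,122),(241,240))]
print("stack L/R",tops)
print("rear",[onz(t,T(q),.0895)[:2] for q in((124,137),(208,117))])
print("rear corners side",[onz(s,S(q),.0895)[:2] for q in((637,64),(702,98))])
print("back outer top z.09",[onz(t,T(q),.09)[:2] for q in((140,353),(258,332))])
print("inner top",[onz(t,T(q),.09)[:2] for q in((155,343),(245,328))])
print("side back outer",[onz(s,S(q),.09)[:2] for q in((513,172),(588,205))])
```

```text
dock top [array([0.6752, 0.27  ]), array([0.6988, 0.1465]), array([0.5362, 0.1115]), array([0.5104, 0.2357])]
[0.6051 0.1909] [0.1683 0.1258 0.1663 0.1269] [np.float64(-2.9362501015222264), np.float64(-2.929509358580896)]
dock side [array([0.5092, 0.2325]), array([0.5349, 0.1108]), array([0.6991, 0.1454])]
stack L/R [array([0.6443, 0.2217]), array([0.5893, 0.2133]), array([0.6557, 0.1788]), array([0.6003, 0.1632])]
rear [array([0.6481, 0.22  ]), array([0.6581, 0.1808])]
rear corners side [array([0.6492, 0.2238]), array([0.6549, 0.1771])]
back outer top z.09 [array([0.5469, 0.2082]), array([0.5575, 0.1538])]
inner top [array([0.5517, 0.2014]), array([0.5592, 0.1599])]
side back outer [array([0.5458, 0.2065]), array([0.5568, 0.159 ])]
```

```bash
cat >> h.py <<'E'
from scipy.spatial.transform import Rotation as Ro
def go(*gs):
    o=readout.get_obs();R=Ro.from_rotvec(o["orientation"]);M=R.as_matrix()
    print("t",round(o["clock"],2),"tcp",o["tcp_pos"].round(4),"th",round(np.arctan2(M[1,0],M[0,0]),4),"tilt",M[:2,2].round(4),"F",o["contact_force"].round(2),"M",o["moment"].round(2),"w",round(o["grip_width"],4),"q",o["joints"].round(2))
    for x,y,z,th in gs:
        c,s=np.cos(th),np.sin(th);G=np.array([[c,s,0],[s,-c,0],[0,0,-1]])
        sh=M.T@(np.array([x,y,z])-o["tcp_pos"])/.5
        rv=(R.inv()*Ro.from_matrix(G)).as_rotvec()/(2*np.pi)
        print((x,y,z,th),np.r_[sh,rv].round(4).tolist())
E
python3 -c "
from h import *
go((.48,.26,.30,2.852),(.467,-.102,.30,2.852))"
```

```text
t 2.4 tcp [0.1909 0.6474 0.3039] th 2.8548 tilt [-0. -0.] F [ 0.54 -0.35  0.61] M [0.03 0.05 0.02] w 0.0855 q [-1.39  0.48  0.02  1.56 -0.01  1.11 -0.08]
(0.48, 0.26, 0.3, 2.852) [-0.7737, -0.5797, 0.0078, -0.0, -0.0, 0.0004]
(0.467, -0.102, 0.3, 2.852) [-0.9536, -1.2814, 0.0078, -0.0, -0.0, 0.0004]
```

Request:
{"fn": "step_arm", "kwargs": {"commands": [[-0.774,-0.58,0.008,0,0,0,-0.46],[-0.774,-0.58,0.008,0,0,0,-0.46],[-0.774,-0.58,0.008,0,0,0,-0.46],[-0.774,-0.58,0.008,0,0,0,-0.46],[-0.774,-0.58,0.008,0,0,0,-0.46],[-0.774,-0.58,0.008,0,0,0,-0.46],[-0.774,-0.58,0.008,0,0,0,-0.46],[-0.774,-0.58,0.008,0,0,0,-0.46],[-0.9,-0.9,0.1,0,0,0,-0.46],[-0.94,-1,0.15,0,0,0,-0.46]]}}

```text
clock: 3.65
tcp_pos: [0.4914, 0.1389, 0.2642]
orientation: [0.449, 3.108, 0.001]
contact_force: [0.7, -0.1, -1.0]
grip_width: 0.0622
```

```bash
python3 -c "
from h import *
go((.4725,-.1034,.18,2.852),(.4725,-.1034,.1,2.852))"
```

```text
t 3.65 tcp [0.4914 0.1389 0.2642] th 2.8549 tilt [0.0018 0.0007] F [ 0.66 -0.12 -0.97] M [-0.04 -0.02 -0.02] w 0.0622 q [-0.61  0.25  0.25  2.   -0.08  0.9   0.97]
(0.4725, -0.1034, 0.18, 2.852) [-0.1006, -0.4756, 0.168, 0.0002, 0.0002, 0.0005]
(0.4725, -0.1034, 0.1, 2.852) [-0.1003, -0.4758, 0.328, 0.0002, 0.0002, 0.0005]
```

Request:
{"fn": "step_arm", "kwargs": {"commands": [[-0.1,-0.476,0.168,0,0,0.0005,-0.46],[-0.1,-0.476,0.168,0,0,0.0005,-0.46],[-0.1,-0.476,0.168,0,0,0.0005,-0.46],[-0.1,-0.476,0.168,0,0,0.0005,-0.46],[-0.1,-0.476,0.168,0,0,0.0005,-0.46],[-0.1,-0.476,0.25,0,0,0.0005,-0.46],[-0.1,-0.476,0.32,0,0,0.0005,-0.46],[-0.1,-0.476,0.328,0,0,0.0005,-0.46],[-0.1,-0.476,0.328,0,0,0.0005,-0.46],[-0.1,-0.476,0.328,0,0,0.0005,-0.46]]}}

```text
clock: 4.9
tcp_pos: [0.4733, -0.1033, 0.1013]
orientation: [0.453, 3.105, 0.002]
contact_force: [0.3, 0.3, 0.3]
grip_width: 0.0622
```

```bash
python3 -c "
from h import *
go((.4725,-.1034,.08,2.852))
t=grab_frame('top');s=grab_frame('side')
a=cv2.resize(t['img'][225:325,270:380],None,fx=3.6,fy=3.6);b=cv2.resize(s['img'][200:300,210:320],None,fx=3.6,fy=3.6)
cv2.imwrite('pics/g.png',np.hstack([a,b])[:,:,::-1])"
```

```text
t 4.9 tcp [ 0.4733 -0.1033  0.1013] th 2.8521 tilt [0.0042 0.0007] F [0.26 0.32 0.34] M [ 0.    0.03 -0.03] w 0.0622 q [-0.13  0.49  0.26  2.17 -0.26  0.5   1.61]
(0.4725, -0.1034, 0.08, 2.852) [0.0017, -0.0007, 0.0427, 0.0003, 0.0006, 0.0]
```

View pics/g.png

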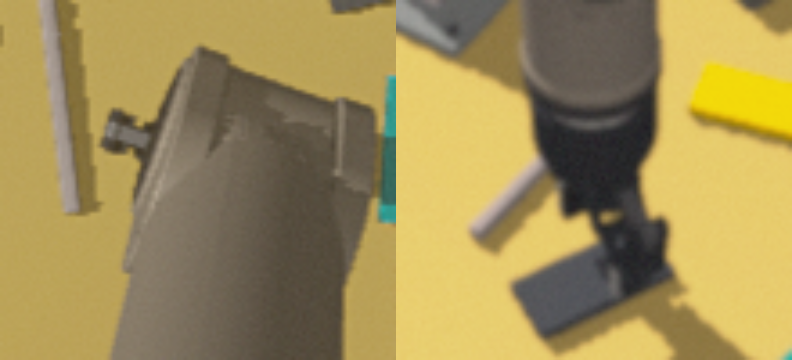

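```bash
python3 -c "
from h import *
s=grab_frame('side')
P=lambda X:((proj(s,X)-[210,200])*3.6+[396,0]).round()
o=readout.get_obs();M=Ro.from_rotvec(o['orientation']).as_matrix();c=o['tcp_pos']
print('tips',P([c+M@[x,y,.072] for y in(-.033,.033) for x in(-.011,.011)]))
print('box',P(boxpts(.4668,-.1017,2.852,0,.0103)))
f=masks_of('blank_a_mid',s)
print([(d['p'],d['extent']) for d in f])
"
```

```text
tips [[639. 286.]
 [609. 301.]
 [590. 213.]
 [561. 227.]]
box [[640. 229.]
 [640. 221.]
 [674. 279.]
 [674. 270.]
 [509. 291.]
 [508. 283.]
 [541. 344.]
 [540. 335.]]
[(0.97, [340.9, 262.1, 35.1, 38.5]), (0.9, [317.5, 312.6, 42.3, 40.9]), (0.67, [311.2, 228.7, 39.9, 23.2])]
```

The side view matches the projections: blank corners at (514,285), (540,338) and (672,275), and the near fingertip at about (635,285). I'm descending.

Request:
{"fn": "step_arm", "kwargs": {"commands": [[0.0,0,0.02,0,0,0,-0.46],[0.0,0,0.036,0,0,0,-0.46],[0,0,0.036,0,0.0006,0,-0.46],[0,0,0.042,0,0.0006,0,-0.46],[0,0,0.042,0,0.0006,0,-0.46],[0,0,0.046,0,0.0006,0,-0.46],[0,0,0.048,0,0.0006,0,-0.46],[0,0,0.048,0,0.0006,0,-0.46],[0,0,0.048,0,0.0006,0,-0.46],[0,0,0.048,0,0.0006,0,-0.46]]}}

```text
clock: 6.35
tcp_pos: [0.4729, -0.1034, 0.0768]
orientation: [-0.453, -3.108, -0.003]
contact_force: [-0.3, 0.2, 1.0]
grip_width: 0.0627
```

Request:
{"fn": "step_arm", "kwargs": {"commands": [[0,0,0,0,0,0,-0.3],[0,0,0,0,0,0,-0.1],[0,0,0,0,0,0,0.1],[0,0,0,0,0,0,0.4],[0,0,0,0,0,0,0.4],[0,0,0,0,0,0,0.4],[0,0,0,0,0,0,0.4],[0,0,0,0,0,0,0.4],[0,0,0,0,0,0,0.4],[0,0,0,0,0,0,0.4]], "newtons": 30}}

```text
clock: 7.6
tcp_pos: [0.4729, -0.1035, 0.0771]
orientation: [-0.454, -3.108, -0.003]
contact_force: [-1.5, -0.1, 6.1]
grip_width: 0.0447
```

```bash
python3 -c "
from h import *
go((.473,-.1034,.25,2.852),(.650,.1997,.22,3.35))"
```

```text
t 7.6 tcp [ 0.4729 -0.1035  0.0771] th 2.8516 tilt [-0.0001  0.0018] F [-1.51 -0.14  6.1 ] M [-0.04  0.22  0.01] w 0.0447 q [-0.1   0.54  0.23  2.17 -0.28  0.46  1.63]
(0.473, -0.1034, 0.25, 2.852) [0.0001, 0.0008, -0.3458, 0.0003, -0.0001, -0.0001]
(0.65, 0.1997, 0.22, 3.35) [-0.1659, 0.6828, -0.2848, 0.0003, -0.0, -0.0793]
```

Request:
{"fn": "step_arm", "kwargs": {"commands": [[0,0,-0.02,0,0,0,0.4],[0,0,-0.14,0,0,0,0.4],[0,0,-0.2848,0,0,0,0.4],[-0.05,0.1,-0.2848,0,0,0,0.4],[-0.08,0.22,-0.2848,0,0,-0.02,0.4],[-0.11,0.34,-0.2848,0,0,-0.04,0.4],[-0.14,0.46,-0.2848,0,0,-0.06,0.4],[-0.155,0.58,-0.2848,0,0,-0.0793,0.4],[-0.166,0.683,-0.2848,0.0003,0,-0.0793,0.4],[-0.166,0.683,-0.2848,0.0003,0,-0.0793,0.4]]}}

```text
clock: 8.85
tcp_pos: [0.6498, 0.2063, 0.2196]
orientation: [-0.339, 3.123, 0.004]
contact_force: [-0.8, 0.0, -1.7]
grip_width: 0.0444
```

```bash
python3 -c "
from h import *
go((.650,.1997,.185,3.35))
"
```

```text
t 8.85 tcp [0.6498 0.2063 0.2196] th -2.9256 tilt [-0.0003  0.0028] F [-0.84  0.03 -1.67] M [-0.03  0.05  0.01] w 0.0444 q [-0.52  0.57  0.17  1.62 -0.12  0.96  1.48]
(0.65, 0.1997, 0.185, 3.35) [0.0024, -0.0132, 0.0692, 0.0004, 0.0, 0.0012]
```

Request:
{"fn": "step_arm", "kwargs": {"commands": [[0.0024,-0.0132,0,0.0004,0,0.0012,0.4],[0.0024,-0.0132,0.03,0.0004,0,0.0012,0.4],[0.0024,-0.0132,0.06,0.0004,0,0.0012,0.4],[0.0024,-0.0132,0.069,0.0004,0,0.0012,0.4],[0.0024,-0.0132,0.069,0.0004,0,0.0012,0.4],[0.0024,-0.0132,0.069,0.0004,0,0.0012,0.4],[0.0024,-0.0132,0.069,0.0004,0,0.0012,0.4],[0.0024,-0.0132,0.069,0.0004,0,0.0012,0.4],[0.0024,-0.0132,0.069,0.0004,0,0.0012,0.4],[0.0024,-0.0132,0.069,0.0004,0,0.0012,0.4]]}}

```text
clock: 10.1
tcp_pos: [0.65, 0.1997, 0.1852]
orientation: [-0.327, 3.124, 0.001]
contact_force: [0.4, -0.2, -1.3]
grip_width: 0.0449
```

```bash
python3 -c "
from h import *
go((.650,.1997,.165,3.35))
t=grab_frame('top');s=grab_frame('side')
np.save('pics/l1.npy',{'t':t,'s':s},allow_pickle=True)
a=cv2.resize(t['img'][165:260,165:245],None,fx=5,fy=5,interpolation=2)
b=cv2.resize(s['img'][130:225,180:260],None,fx=5,fy=5,interpolation=2)
cv2.imwrite('pics/l1.png',np.hstack([a,b])[:,:,::-1])"
```

```text
t 10.1 tcp [0.65   0.1997 0.1852] th -2.9332 tilt [0.0003 0.0004] F [ 0.41 -0.16 -1.33] M [-0.03 -0.05 -0.03] w 0.0449 q [-0.51  0.61  0.17  1.65 -0.12  0.9   1.49]
(0.65, 0.1997, 0.165, 3.35) [0.0001, -0.0, 0.0403, 0.0001, 0.0001, 0.0]
```

View pics/l1.png

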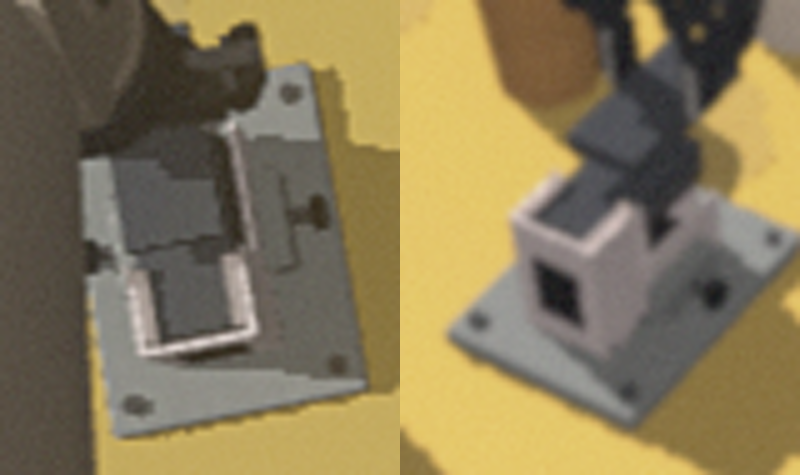

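The top view shows the blank's left edge at about (110,165) to (128,248) and its front edge at about (130,248) to (238,235). In the side view the front corners are near (572,135) and (636,165). I'll compare both with the projected model.

```bash
cat > ov.py <<'E'
from h import *
def ov(name,blank,cas,sc=5):
    D=np.load('pics/'+name+'.npy',allow_pickle=True).item();out=[]
    for k,(x0,y0) in(('t',(165,165)),('s',(180,130))):
        f=D[k];im=cv2.resize(f['img'][y0:y0+95,x0:x0+80],None,fx=sc,fy=sc,interpolation=2)[:,:,::-1].copy()
        def poly(P,col,cl=True):
            q=((proj(f,P)-[x0,y0]+.5)*sc*8).astype(np.int32);cv2.polylines(im,[q],cl,col,1,cv2.LINE_AA,3)
        B=boxpts(*blank);poly(B[[0,2,6,4]],(0,255,255));poly(B[[1,3,7,5]],(0,255,0))
        x,y,a=cas;C=lambda L,z:[[x+np.cos(a)*p-np.sin(a)*q,y+np.sin(a)*p+np.cos(a)*q,z] for p,q in L]
        poly(C([(-.085,-.065),(.085,-.065),(.085,.065),(-.085,.065)],.012),(255,0,255))
        poly(C([(-.05,-.023),(.05,-.023),(.05,.023),(-.05,.023)],.0895),(0,0,255))
        poly(C([(.024,-.018),(.053,-.018),(.053,.018),(.024,.018)],.093),(255,255,0))
        out.append(im)
    cv2.imwrite('pics/'+name+'_ov.png',np.hstack(out))
E
python3 -c "
from ov import *
u=np.array([np.cos(3.35),np.sin(3.35)]);c=np.array([.65,.1997])+.006*u
ov('l1',(c[0],c[1],3.35,.108,.118),(.604,.190,3.35))"
```

```text
(no output)
```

View pics/l1_ov.png

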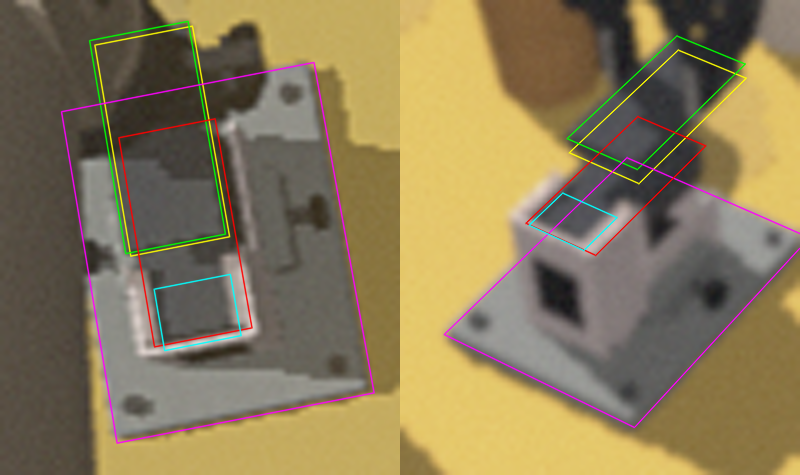

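```bash
python3 -c "
from h import *
go((.650,.2003,.168,3.348),(.650,.2003,.1535,3.348))"
```

```text
t 10.2 tcp [0.65   0.1997 0.1851] th -2.9332 tilt [0.0003 0.0004] F [ 0.72 -0.62 -1.04] M [ 0.02  0.01 -0.03] w 0.0446 q [-0.51  0.61  0.17  1.65 -0.12  0.9   1.49]
(0.65, 0.2003, 0.168, 3.348) [-0.0002, 0.0011, 0.0342, 0.0001, 0.0001, 0.0003]
(0.65, 0.2003, 0.1535, 3.348) [-0.0002, 0.0011, 0.0632, 0.0001, 0.0001, 0.0003]
```

Request:
{"fn": "step_arm", "kwargs": {"commands": [[0,0.0011,0.015,0,0,0.0003,0.4],[0,0.0011,0.028,0,0,0.0003,0.4],[0,0.0011,0.034,0,0,0.0003,0.4],[0,0.0011,0.038,0,0,0.0003,0.4],[0,0.0011,0.042,0,0,0.0003,0.4],[0,0.0011,0.046,0,0,0.0003,0.4],[0,0.0011,0.048,0,0,0.0003,0.4],[0,0.0011,0.05,0,0,0.0003,0.4],[0,0.0011,0.05,0,0,0.0003,0.4],[0,0.0011,0.05,0,0,0.0003,0.4]]}}

```text
clock: 11.45
tcp_pos: [0.6503, 0.2003, 0.1608]
orientation: [-0.324, 3.124, 0.001]
contact_force: [-1.5, -0.5, 5.2]
grip_width: 0.0444
```

Request:
{"fn": "step_arm", "kwargs": {"commands": [[0,0,0.004,0,0,0,0.4],[0,0,0.008,0,0,0,0.4],[0,0,0.011,0,0,0,0.4],[0,0,0.0145,0,0,0,0.4],[0,0,0.0145,0,0,0,0.4],[0.006,0,0.0145,0,0,0,0.4],[0.012,0,0.0145,0,0,0,0.4],[0.016,0,0.0145,0,0,0,0.4],[0.016,0,0.0145,0,0,0,0.4],[0.016,0,0.0145,0,0,0,0.4]]}}

```text
clock: 12.7
tcp_pos: [0.6444, 0.1992, 0.1553]
orientation: [-0.323, 3.118, 0.003]
contact_force: [0.9, 0.7, 5.8]
grip_width: 0.0446
```

```bash
python3 -c "
from h import *
go((.630,.1961,.1535,3.348),(.610,.192,.1535,3.348))"
```

```text
t 12.7 tcp [0.6444 0.1992 0.1553] th -2.9352 tilt [0.0062 0.0025] F [0.95 0.74 5.78] M [ 0.1  -0.36 -0.07] w 0.0446 q [-0.5   0.63  0.16  1.68 -0.13  0.83  1.49]
(0.63, 0.1961, 0.1535, 3.348) [0.0295, -0.0002, 0.0034, 0.0002, 0.0011, -0.0]
(0.61, 0.192, 0.1535, 3.348) [0.0703, -0.0, 0.0031, 0.0002, 0.0011, -0.0]
```

Request:
{"fn": "step_arm", "kwargs": {"commands": [[0,0,0.004,0,0.001,0,0.4],[0,0,0.006,0,0.001,0,0.4],[0,0,0.006,0,0.001,0,0.4],[0,0,0.006,0,0.001,0,0.4],[0,0,0.006,0,0.001,0,0.4],[0,0,0.006,0,0.001,0,0.4],[0,0,0.006,0,0.001,0,0.4],[0,0,0.006,0,0.001,0,0.4],[0,0,0.006,0,0.001,0,0.4],[0,0,0.006,0,0.001,0,0.4]]}}

```text
clock: 13.95
tcp_pos: [0.6451, 0.1993, 0.1534]
orientation: [-0.323, 3.123, 0.003]
contact_force: [-1.3, -0.3, 6.8]
grip_width: 0.0445
```

```bash
python3 -c "
from h import *
go((.630,.1961,.1525,3.348),(.610,.192,.1535,3.348))"
```

```text
t 13.95 tcp [0.6451 0.1993 0.1534] th -2.9354 tilt [0.002  0.0019] F [-1.33 -0.27  6.8 ] M [-0.1   0.35 -0.01] w 0.0445 q [-0.5   0.64  0.16  1.68 -0.13  0.83  1.49]
(0.63, 0.1961, 0.1525, 3.348) [0.031, -0.0001, 0.0017, 0.0002, 0.0004, -0.0]
(0.61, 0.192, 0.1535, 3.348) [0.0718, 0.0, -0.0004, 0.0002, 0.0004, -0.0]
```

Request:
{"fn": "step_arm", "kwargs": {"commands": [[0.004,0,0.003,0,0.0005,0,0.4],[0.008,0,0.003,0,0.0005,0,0.4],[0.012,0,0.003,0,0.0005,0,0.4],[0.016,0,0.003,0,0.0005,0,0.4],[0.02,0,0.003,0,0.0005,0,0.4],[0.024,0,0.003,0,0.0005,0,0.4],[0.028,0,0.003,0,0.0005,0,0.4],[0.032,0,0.003,0,0.0005,0,0.4],[0.032,0,0.003,0,0.0005,0,0.4],[0.032,0,0.003,0,0.0005,0,0.4]]}}

```text
clock: 15.2
tcp_pos: [0.6316, 0.1966, 0.1536]
orientation: [-0.323, 3.12, 0.004]
contact_force: [1.1, 0.9, 6.6]
grip_width: 0.0447
```

```bash
python3 -c "
from h import *
go((.610,.192,.1525,3.348))
t=grab_frame('top');s=grab_frame('side')
np.save('pics/l2.npy',{'t':t,'s':s},allow_pickle=True)
from ov import *
u=np.array([np.cos(3.348),np.sin(3.348)]);c=readout.get_obs()['tcp_pos'][:2]+.006*u
ov('l2',(c[0],c[1],3.348,.076,.086),(.604,.1907,3.348))"
```

```text
t 15.2 tcp [0.6316 0.1966 0.1536] th -2.9355 tilt [0.0043 0.003 ] F [1.11 0.88 6.55] M [ 0.06 -0.34  0.01] w 0.0447 q [-0.51  0.62  0.16  1.72 -0.13  0.81  1.49]
(0.61, 0.192, 0.1525, 3.348) [0.0442, -0.0002, 0.0021, 0.0003, 0.0008, -0.0001]
```

View pics/l2_ov.png

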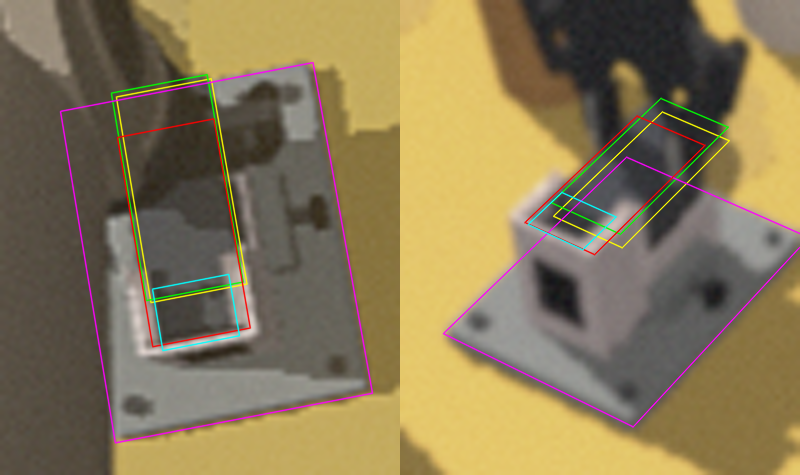

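The blank's front edge is now under the lips (front at about (150,298) to (245,283) in the top view). The side force is only about 1 N, so I'm continuing to the back stop.

Request:
{"fn": "step_arm", "kwargs": {"commands": [[0.005,0,0.003,0,0.0008,0,0.4],[0.01,0,0.003,0,0.0008,0,0.4],[0.015,0,0.003,0,0.0008,0,0.4],[0.02,0,0.003,0,0.0008,0,0.4],[0.025,0,0.003,0,0.0008,0,0.4],[0.03,0,0.003,0,0.0008,0,0.4],[0.034,0,0.003,0,0.0008,0,0.4],[0.037,0,0.003,0,0.0008,0,0.4],[0.037,0,0.003,0,0.0008,0,0.4],[0.037,0,0.003,0,0.0008,0,0.4]]}}

```text
clock: 16.55
tcp_pos: [0.6156, 0.1934, 0.1538]
orientation: [-0.323, 3.12, 0.005]
contact_force: [1.4, 1.0, 7.1]
grip_width: 0.0446
```

```bash
python3 -c "
from h import *
go((.610,.192,.1525,3.348))"
```

```text
t 16.55 tcp [0.6156 0.1934 0.1538] th -2.9355 tilt [0.0046 0.0037] F [1.38 1.01 7.13] M [-0.07 -0.39 -0.03] w 0.0446 q [-0.51  0.6   0.16  1.76 -0.13  0.79  1.48]
(0.61, 0.192, 0.1525, 3.348) [0.0115, -0.0004, 0.0025, 0.0004, 0.0008, -0.0]
```

Request:
{"fn": "step_arm", "kwargs": {"commands": [[0.006,0,0.003,0,0.0008,0,0.4],[0.008,0,0.003,0,0.0008,0,0.4],[0.009,0,0.003,0,0.0008,0,0.4],[0.01,0,0.003,0,0.0008,0,0.4],[0.011,0,0.003,0,0.0008,0,0.4],[0.012,0,0.003,0,0.0008,0,0.4],[0.013,0,0.003,0,0.0008,0,0.4],[0.014,0,0.003,0,0.0008,0,0.4],[0.014,0,0.003,0,0.0008,0,0.4],[0.014,0,0.003,0,0.0008,0,0.4]]}}

```text
clock: 17.8
tcp_pos: [0.611, 0.1925, 0.154]
orientation: [-0.322, 3.119, 0.006]
contact_force: [1.8, 0.6, 6.8]
grip_width: 0.0446
```

```bash
python3 -c "
from h import *
go((.606,.192,.1525,3.348))"
```

```text
t 17.8 tcp [0.611  0.1925 0.154 ] th -2.9356 tilt [0.0054 0.0045] F [1.81 0.6  6.82] M [-0.03 -0.46 -0.02] w 0.0446 q [-0.52  0.59  0.16  1.77 -0.13  0.78  1.48]
(0.606, 0.192, 0.1525, 3.348) [0.0101, 0.001, 0.0029, 0.0005, 0.001, -0.0001]
```

Request:
{"fn": "step_arm", "kwargs": {"commands": [[0.005,0,0.003,0,0.0008,0,0.4],[0.006,0,0.003,0,0.0008,0,0.4],[0.007,0,0.003,0,0.0008,0,0.4],[0.008,0,0.003,0,0.0008,0,0.4],[0.009,0,0.003,0,0.0008,0,0.4],[0.01,0,0.003,0,0.0008,0,0.4],[0.01,0,0.003,0,0.0008,0,0.4],[0.01,0,0.003,0,0.0008,0,0.4],[0.01,0,0.003,0,0.0008,0,0.4],[0.01,0,0.003,0,0.0008,0,0.4]]}}

```text
clock: 19.05
tcp_pos: [0.6104, 0.1924, 0.155]
orientation: [-0.322, 3.114, 0.008]
contact_force: [7.1, 1.0, 5.0]
grip_width: 0.0445
```

```bash
python3 -c "
from h import *
go((.604,.192,.1525,3.348))"
```

```text
t 19.05 tcp [0.6104 0.1924 0.155 ] th -2.9358 tilt [0.0109 0.0063] F [7.06 1.02 4.96] M [ 0.13 -1.56  0.06] w 0.0445 q [-0.52  0.58  0.16  1.78 -0.13  0.78  1.48]
(0.604, 0.192, 0.1525, 3.348) [0.0128, 0.0019, 0.0048, 0.0006, 0.0019, -0.0001]
```

Request:
{"fn": "step_arm", "kwargs": {"commands": [[0.004,0,0,0,0.0018,0,0.4],[0.003,0,-0.001,0,0.0018,0,0.4],[0.003,0,-0.002,0,0.0018,0,0.4],[0.002,0,-0.003,0,0.0018,0,0.4],[0.002,0,-0.003,0,0.0018,0,0.4],[0.002,0,-0.003,0,0.0018,0,0.4],[0.002,0,-0.003,0,0.0018,0,0.4],[0.002,0,-0.003,0,0.0018,0,0.4],[0.002,0,-0.003,0,0.0018,0,0.4],[0.002,0,-0.003,0,0.0018,0,0.4]]}}

```text
clock: 20.3
tcp_pos: [0.6109, 0.1924, 0.1561]
orientation: [-0.322, 3.121, 0.007]
contact_force: [6.8, 1.2, -5.8]
grip_width: 0.0449
```

```bash
python3 -c "
from h import *
go((.604,.192,.1525,3.348))"
```

```text
t 20.3 tcp [0.6109 0.1924 0.1561] th -2.9357 tilt [0.0035 0.0046] F [ 6.78  1.2  -5.81] M [ 0.18 -1.44 -0.02] w 0.0449 q [-0.52  0.59  0.16  1.77 -0.13  0.79  1.48]
(0.604, 0.192, 0.1525, 3.348) [0.0138, 0.0019, 0.0071, 0.0006, 0.0007, -0.0001]
```

Request:
{"fn": "step_arm", "kwargs": {"commands": [[0.002,0,0.001,0,0,0,0.4],[0.002,0,0.001,0,0,0,0.4],[0.002,0,0.001,0,0,0,-0.1],[0.002,0,0.001,0,0,0,-0.3],[0,0,0,0,0,0,-0.46],[0,0,0,0,0,0,-0.46],[0,0,0,0,0,0,-0.46],[0,0,-0.02,0,0,0,-0.46],[0,0,-0.08,0,0,0,-0.46],[0,0,-0.16,0,0,0,-0.46]]}}

```text
clock: 21.55
tcp_pos: [0.6101, 0.1919, 0.2368]
orientation: [-0.323, 3.123, 0.006]
contact_force: [0.8, 0.4, 0.2]
grip_width: 0.0621
```

```bash
python3 -c "
from h import *
u=np.array([np.cos(3.382),np.sin(3.382)]);c=np.array([.6299,-.2073])-.006*u;print(c)
go((c[0],c[1],.22,3.382),(c[0],c[1],.1,3.382))"
```

```text
[ 0.63572745 -0.20587141]
t 21.55 tcp [0.6101 0.1919 0.2368] th -2.9356 tilt [0.0019 0.004 ] F [0.84 0.35 0.25] M [-0.   -0.01 -0.03] w 0.0621 q [-0.53  0.49  0.18  1.72 -0.11  0.94  1.47]
(np.float64(0.6357274464017333), np.float64(-0.2058714103336067), 0.22, 3.382) [0.1127, -0.7893, 0.0305, 0.0006, 0.0004, -0.0055]
(np.float64(0.6357274464017333), np.float64(-0.2058714103336067), 0.1, 3.382) [0.1133, -0.7902, 0.2705, 0.0006, 0.0004, -0.0055]
```

Request:
{"fn": "step_arm", "kwargs": {"commands": [[0.113,-0.79,0.03,0.0006,0.0004,-0.0055,-0.46],[0.113,-0.79,0.03,0.0006,0.0004,-0.0055,-0.46],[0.113,-0.79,0.03,0.0006,0.0004,-0.0055,-0.46],[0.113,-0.79,0.03,0.0006,0.0004,-0.0055,-0.46],[0.113,-0.79,0.03,0.0006,0.0004,-0.0055,-0.46],[0.113,-0.79,0.03,0.0006,0.0004,-0.0055,-0.46],[0.113,-0.79,0.03,0.0006,0.0004,-0.0055,-0.46],[0.113,-0.79,0.1,0.0006,0.0004,-0.0055,-0.46],[0.113,-0.79,0.2,0.0006,0.0004,-0.0055,-0.46],[0.113,-0.79,0.26,0.0006,0.0004,-0.0055,-0.46]]}}

```text
clock: 22.8
tcp_pos: [0.6352, -0.2055, 0.1036]
orientation: [0.377, -3.118, -0.001]
contact_force: [-0.1, 0.5, -0.0]
grip_width: 0.0623
```

```bash
python3 -c "
from h import *
go((.6357,-.2059,.0773,3.382))
t=grab_frame('top');s=grab_frame('side')
np.save('pics/l3.npy',{'t':t,'s':s},allow_pickle=True)
a=cv2.resize(t['img'][165:260,165:245],None,fx=4,fy=4,interpolation=2)
b=cv2.resize(s['img'][130:225,180:260],None,fx=4,fy=4,interpolation=2)
c=s['img'][220:300,300:390].copy()
c=cv2.resize(c,None,fx=380/80,fy=380/80,interpolation=2)[:,:,::-1].copy()[:,:,::-1].copy()
o=readout.get_obs();M=Ro.from_rotvec(o['orientation']).as_matrix();e=o['tcp_pos']
P=lambda X:((proj(s,X)-[300,220]+.5)*4.75).astype(np.int32)
B=P(boxpts(.6299,-.2073,3.382,0,.0096))
cv2.polylines(c,[B[[1,3,7,5]]],True,(0,255,0))
for q in P([e+M@[x,y,.074] for y in(-.033,.033) for x in(-.011,.011)]):cv2.circle(c,tuple(map(int,q)),3,(255,0,0),-1)
cv2.imwrite('pics/l3.png',np.hstack([a,b,c[:380,:150*0+160 if 0 else 427]])[:,:,::-1])
"; python3 -c "
import cv2;im=cv2.imread('pics/l3.png');print(im.shape);cv2.imwrite('pics/l3.png',cv2.resize(im,(800,int(im.shape[0]*800/im.shape[1])),interpolation=cv2.INTER_AREA))"
```

```text
t 22.8 tcp [ 0.6352 -0.2055  0.1036] th -2.9011 tilt [-0.0014  0.0005] F [-0.07  0.47 -0.04] M [ 0.08  0.02 -0.03] w 0.0623 q [ 0.08  0.7   0.19  1.72 -0.18  0.74  2.18]
(0.6357, -0.2059, 0.0773, 3.382) [-0.0009, -0.0012, 0.0526, 0.0001, -0.0002, 0.0]
(380, 1067, 3)
```

View pics/l3.png

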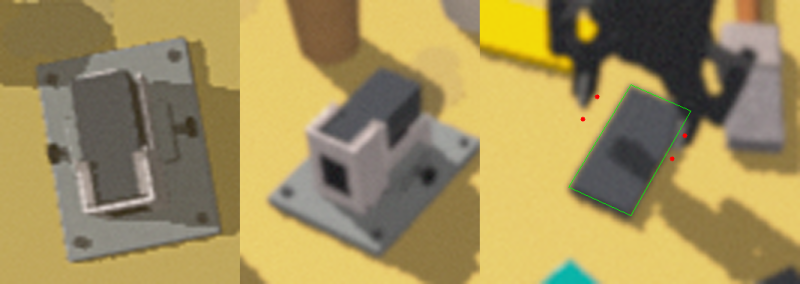

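Blank A is home under the lips (left and middle panels). The fingers straddle blank B, whose outline matches the model at (570,188) to (690,110). I'm descending and gripping.

Request:
{"fn": "step_arm", "kwargs": {"commands": [[-0.001,-0.001,0.02,0,0,0,-0.46],[-0.001,-0.001,0.036,0,0,0,-0.46],[-0.001,-0.001,0.045,0,0,0,-0.46],[-0.001,-0.001,0.05,0,0,0,-0.46],[-0.001,-0.001,0.0535,0,0,0,-0.46],[-0.001,-0.001,0.0535,0,0,0,-0.46],[-0.001,-0.001,0.0535,0,0,0,-0.46],[-0.001,-0.001,0.0535,0,0,0,-0.3],[-0.001,-0.001,0.0535,0,0,0,-0.1],[-0.001,-0.001,0.0535,0,0,0,0.1]]}}

```text
clock: 24.15
tcp_pos: [0.6344, -0.2054, 0.0757]
orientation: [0.376, -3.114, -0.003]
contact_force: [-0.3, -0.3, 3.3]
grip_width: 0.0448
```

Request:
{"fn": "step_arm", "kwargs": {"commands": [[0,0,0,0,0,0,0.4],[0,0,0,0,0,0,0.4],[0,0,0,0,0,0,0.4],[0,0,0,0,0,0,0.4],[0,0,0,0,0,0,0.4],[0,0,0,0,0,0,0.4],[0,0,0,0,0,0,0.4],[0,0,0,0,0,0,0.4],[0,0,0,0,0,0,0.4],[0,0,0,0,0,0,0.4]]}}

```text
clock: 25.4
tcp_pos: [0.6344, -0.2054, 0.0757]
orientation: [0.376, -3.114, -0.003]
contact_force: [0.4, 0.6, 1.7]
grip_width: 0.045
```

```bash
python3 -c "
from h import *
go((.650,.2003,.22,3.348))"
```

```text
t 25.4 tcp [ 0.6344 -0.2054  0.0757] th -2.9009 tilt [-0.0054  0.0013] F [0.38 0.62 1.74] M [-0.01  0.08  0.01] w 0.045 q [ 0.09  0.74  0.18  1.72 -0.19  0.7   2.19]
(0.65, 0.2003, 0.22, 3.348) [-0.2223, 0.7813, -0.2876, 0.0004, -0.0008, 0.0055]
```

Request:
{"fn": "step_arm", "kwargs": {"commands": [[0,0,-0.02,0,0,0,0.4],[0,0,-0.14,0,0,0,0.4],[0,0,-0.288,0,0,0,0.4],[-0.03,0.12,-0.288,0,0,0.001,0.4],[-0.07,0.24,-0.288,0,0,0.002,0.4],[-0.1,0.36,-0.288,0,0,0.003,0.4],[-0.14,0.48,-0.288,0,0,0.004,0.4],[-0.17,0.6,-0.288,0,0,0.005,0.4],[-0.205,0.71,-0.288,0,0,0.0055,0.4],[-0.222,0.781,-0.288,0,0,0.0055,0.4]]}}

```text
clock: 26.65
tcp_pos: [0.6493, 0.2045, 0.2206]
orientation: [0.329, -3.119, -0.005]
contact_force: [-0.8, -0.3, -0.8]
grip_width: 0.0448
```

```bash
python3 -c "
from h import *
go((.650,.2003,.185,3.348),(.650,.2003,.17,3.348))"
```

```text
t 26.65 tcp [0.6493 0.2045 0.2206] th -2.9317 tilt [-0.0053  0.0029] F [-0.79 -0.27 -0.77] M [-0.05  0.02 -0.05] w 0.0448 q [-0.53  0.57  0.19  1.62 -0.13  0.96  1.49]
(0.65, 0.2003, 0.185, 3.348) [0.0, -0.0088, 0.0711, 0.0006, -0.0007, 0.0005]
(0.65, 0.2003, 0.17, 3.348) [-0.0001, -0.0089, 0.1011, 0.0006, -0.0007, 0.0005]
```

Request:
{"fn": "step_arm", "kwargs": {"commands": [[0,-0.009,0,0,0,0.0005,0.4],[0,-0.009,0.03,0,0,0.0005,0.4],[0,-0.009,0.06,0,0,0.0005,0.4],[0,-0.009,0.08,0,0,0.0005,0.4],[0,-0.009,0.09,0,0,0.0005,0.4],[0,-0.009,0.1,0,0,0.0005,0.4],[0,-0.009,0.1,0,0,0.0005,0.4],[0,-0.009,0.1,0,0,0.0005,0.4],[0,-0.009,0.1,0,0,0.0005,0.4],[0,-0.009,0.1,0,0,0.0005,0.4]]}}

```text
clock: 27.9
tcp_pos: [0.65, 0.2003, 0.1708]
orientation: [0.324, -3.12, -0.006]
contact_force: [0.6, 0.3, -0.7]
grip_width: 0.0447
```

```bash
python3 -c "
from h import *
go((.650,.2003,.1525,3.348))
t=grab_frame('top');s=grab_frame('side')
np.save('pics/l4.npy',{'t':t,'s':s},allow_pickle=True)
from ov import *
u=np.array([np.cos(3.348),np.sin(3.348)]);c=readout.get_obs()['tcp_pos'][:2]+.005*u
ov('l4',(c[0],c[1],3.348,.095,.105),(.604,.1907,3.348))"
```

```text
t 27.9 tcp [0.65   0.2003 0.1708] th -2.9348 tilt [-0.005  0.003] F [ 0.6   0.28 -0.69] M [-0.03 -0.    0.03] w 0.0447 q [-0.51  0.63  0.18  1.65 -0.14  0.88  1.5 ]
(0.65, 0.2003, 0.1525, 3.348) [-0.0001, -0.0001, 0.0366, 0.0006, -0.0007, 0.0001]
```

View pics/l4_ov.png

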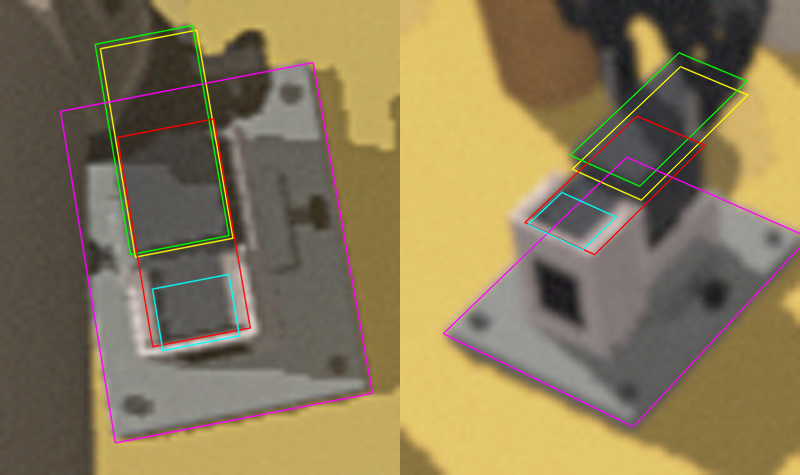

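The overlay agrees: the front corners are at (133,255) and (233,238) in the top view and (572,160) in the side view. I'm pressing down.

Request:
{"fn": "step_arm", "kwargs": {"commands": [[0,0,0.006,0,0,0,0.4],[0,0,0.01,0,0,0,0.4],[0,0,0.014,0,0,0,0.4],[0,0,0.018,0,0,0,0.4],[0,0,0.022,0,0,0,0.4],[0,0,0.026,0,0,0,0.4],[0,0,0.03,0,0,0,0.4],[0,0,0.034,0,0,0,0.4],[0,0,0.037,0,0,0,0.4],[0,0,0.038,0,0,0,0.4]], "newtons": 35}}

```text
clock: 29.25
tcp_pos: [0.6503, 0.2004, 0.1531]
orientation: [0.324, -3.121, -0.006]
contact_force: [-2.5, -0.6, 7.8]
grip_width: 0.0443
```

```bash
python3 -c "
from h import *
go((.650,.2003,.1520,3.348))"
```

```text
t 29.25 tcp [0.6503 0.2004 0.1531] th -2.935 tilt [-0.0041  0.0035] F [-2.49 -0.62  7.81] M [-0.25  0.66  0.02] w 0.0443 q [-0.51  0.65  0.18  1.66 -0.15  0.85  1.51]
(0.65, 0.2003, 0.152, 3.348) [0.0007, -0.0, 0.0021, 0.0007, -0.0005, 0.0]
```

```bash
python3 -c "
from h import *
t=grab_frame('top');s=grab_frame('side')
np.save('pics/l5.npy',{'t':t,'s':s},allow_pickle=True)
from ov import *
o=readout.get_obs();print(o['contact_force'],o['tcp_pos'])
u=np.array([np.cos(3.348),np.sin(3.348)]);c=o['tcp_pos'][:2]+.005*u
ov('l5',(c[0],c[1],3.348,.0774,.0875),(.604,.1907,3.348))"
```

```text
[-2.8720801   0.68690781  8.57531723] [0.65029856 0.20037613 0.15300194]
```

View pics/l5_ov.png

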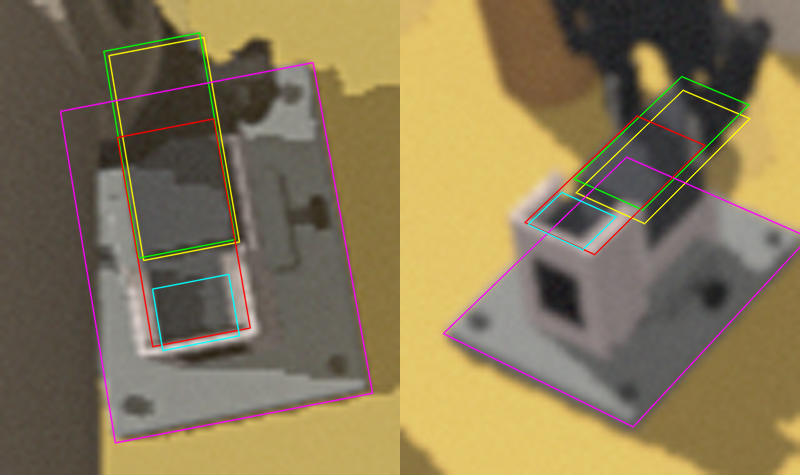

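The blank's front edge matches the model at (143,258) to (238,242), and the stack has visibly sunk in the well, so the blank has not slipped. I'm sliding it in.

Request:
{"fn": "step_arm", "kwargs": {"commands": [[0.004,0,0.002,0,0,0,0.4],[0.008,0,0.003,0,0,0,0.4],[0.012,0,0.003,0,0,0,0.4],[0.016,0,0.003,0,0,0,0.4],[0.02,0,0.003,0,0,0,0.4],[0.024,0,0.003,0,0,0,0.4],[0.026,0,0.003,0,0,0,0.4],[0.026,0,0.003,0,0,0,0.4],[0.026,0,0.003,0,0,0,0.4],[0.026,0,0.003,0,0,0,0.4]]}}

```text
clock: 30.6
tcp_pos: [0.6402, 0.1982, 0.154]
orientation: [-0.324, 3.122, 0.008]
contact_force: [1.7, 0.5, 8.0]
grip_width: 0.0445
```

```bash
python3 -c "
from h import *
go((.6150,.1933,.1520,3.348))"
```

```text
t 30.6 tcp [0.6402 0.1982 0.154 ] th -2.9351 tilt [0.0023 0.0055] F [1.66 0.52 7.97] M [ 0.03 -0.48 -0.01] w 0.0445 q [-0.52  0.63  0.18  1.69 -0.15  0.82  1.5 ]
(0.615, 0.1933, 0.152, 3.348) [0.0513, 0.0006, 0.0038, 0.0008, 0.0005, 0.0]
```

Request:
{"fn": "step_arm", "kwargs": {"commands": [[0,0,0.006,0,0.001,0,0.4],[0,0,0.006,0,0.001,0,0.4],[0.004,0,0.006,0,0.001,0,0.4],[0.008,0,0.006,0,0.001,0,0.4],[0.012,0,0.006,0,0.001,0,0.4],[0.016,0,0.006,0,0.001,0,0.4],[0.02,0,0.006,0,0.001,0,0.4],[0.024,0,0.006,0,0.001,0,0.4],[0.024,0,0.006,0,0.001,0,0.4],[0.024,0,0.006,0,0.001,0,0.4]]}}

```text
clock: 31.85
tcp_pos: [0.6309, 0.1964, 0.1533]
orientation: [-0.323, 3.122, 0.009]
contact_force: [1.2, 1.0, 8.9]
grip_width: 0.0446
```

```bash
python3 -c "
from h import *
go((.6150,.1933,.1520,3.348))"
```

```text
t 31.85 tcp [0.6309 0.1964 0.1533] th -2.9352 tilt [0.0023 0.0062] F [1.16 1.03 8.9 ] M [-0.09 -0.41 -0.03] w 0.0446 q [-0.52  0.62  0.18  1.72 -0.15  0.81  1.5 ]
(0.615, 0.1933, 0.152, 3.348) [0.0324, 0.0004, 0.0025, 0.0009, 0.0006, 0.0]
```

Request:
{"fn": "step_arm", "kwargs": {"commands": [[0.005,0,0.005,0,0.001,0,0.4],[0.01,0,0.005,0,0.001,0,0.4],[0.015,0,0.005,0,0.001,0,0.4],[0.02,0,0.005,0,0.001,0,0.4],[0.025,0,0.005,0,0.001,0,0.4],[0.03,0,0.005,0,0.001,0,0.4],[0.034,0,0.005,0,0.001,0,0.4],[0.037,0,0.005,0,0.001,0,0.4],[0.037,0,0.005,0,0.001,0,0.4],[0.037,0,0.005,0,0.001,0,0.4]]}}

```text
clock: 33.1
tcp_pos: [0.6154, 0.1933, 0.1531]
orientation: [-0.323, 3.122, 0.011]
contact_force: [2.5, 0.2, 7.8]
grip_width: 0.0443
```

```bash
python3 -c "
from h import *
go((.6090,.1921,.1520,3.348))"
```

```text
t 33.1 tcp [0.6154 0.1933 0.1531] th -2.9352 tilt [0.0024 0.007 ] F [2.54 0.17 7.8 ] M [-0.11 -0.43  0.04] w 0.0443 q [-0.52  0.6   0.17  1.76 -0.15  0.79  1.5 ]
(0.609, 0.1921, 0.152, 3.348) [0.013, 0.0003, 0.0022, 0.001, 0.0006, 0.0]
```

Request:
{"fn": "step_arm", "kwargs": {"commands": [[0.006,0,0.005,0,0.001,0,0.4],[0.008,0,0.005,0,0.001,0,0.4],[0.01,0,0.005,0,0.001,0,0.4],[0.012,0,0.005,0,0.001,0,0.4],[0.013,0,0.005,0,0.001,0,0.4],[0.014,0,0.005,0,0.001,0,0.4],[0.015,0,0.005,0,0.001,0,0.4],[0.016,0,0.005,0,0.001,0,0.4],[0.016,0,0.005,0,0.001,0,0.4],[0.016,0,0.005,0,0.001,0,0.4]]}}

```text
clock: 34.35
tcp_pos: [0.6103, 0.1923, 0.153]
orientation: [-0.323, 3.121, 0.012]
contact_force: [2.7, -0.0, 8.5]
grip_width: 0.0447
```

```bash
python3 -c "
from h import *
go((.6090,.1921,.1520,3.348))"
```

```text
t 34.35 tcp [0.6103 0.1923 0.153 ] th -2.9353 tilt [0.0029 0.0079] F [ 2.74 -0.02  8.51] M [-0.05 -0.55  0.04] w 0.0447 q [-0.53  0.59  0.17  1.77 -0.15  0.78  1.5 ]
(0.609, 0.1921, 0.152, 3.348) [0.0026, 0.0002, 0.002, 0.0011, 0.0007, -0.0]
```

Request:
{"fn": "step_arm", "kwargs": {"commands": [[0.005,0,0.004,0,0.001,0,0.4],[0.006,0,0.004,0,0.001,0,0.4],[0.007,0,0.004,0,0.001,0,0.4],[0.008,0,0.004,0,0.001,0,0.4],[0.009,0,0.004,0,0.001,0,0.4],[0.01,0,0.004,0,0.001,0,0.4],[0.01,0,0.004,0,0.001,0,0.4],[0.01,0,0.004,0,0.001,0,0.4],[0.01,0,0.004,0,0.001,0,0.4],[0.01,0,0.004,0,0.001,0,0.4]]}}

```text
clock: 35.6
tcp_pos: [0.6088, 0.192, 0.1536]
orientation: [-0.323, 3.119, 0.013]
contact_force: [5.0, 0.5, 7.5]
grip_width: 0.0445
```

```bash
python3 -c "
from h import *
go((.6090,.1921,.1520,3.348))"
```

```text
t 35.6 tcp [0.6088 0.192  0.1536] th -2.9353 tilt [0.0049 0.009 ] F [4.98 0.54 7.51] M [-0.03 -0.87  0.05] w 0.0445 q [-0.53  0.59  0.17  1.78 -0.15  0.78  1.5 ]
(0.609, 0.1921, 0.152, 3.348) [-0.0005, 0.0001, 0.0031, 0.0012, 0.0011, -0.0]
```

Request:
{"fn": "step_arm", "kwargs": {"commands": [[0.006,0,0.004,0,0.001,0,0.4],[0.007,0,0.004,0,0.001,0,0.4],[0.007,0,0.004,0,0.001,0,0.4],[0.007,0,0.003,0,0.001,0,0.4],[0.007,0,0.002,0,0.001,0,0.4],[0.006,0,0,0,0.001,0,0.4],[0.005,0,-0.001,0,0.001,0,0.4],[0.004,0,-0.002,0,0.001,0,0.4],[0.004,0,-0.003,0,0.001,0,0.4],[0.004,0,-0.003,0,0.001,0,0.4]]}}

```text
clock: 36.85
tcp_pos: [0.6088, 0.192, 0.1558]
orientation: [-0.323, 3.12, 0.013]
contact_force: [6.4, 1.5, 1.1]
grip_width: 0.0445
```

```bash
python3 -c "
from h import *
go((.6090,.1921,.1520,3.348))"
```

```text
t 36.85 tcp [0.6088 0.192  0.1558] th -2.9355 tilt [0.0037 0.0089] F [6.44 1.47 1.13] M [ 0.1  -1.46 -0.01] w 0.0445 q [-0.53  0.58  0.17  1.78 -0.14  0.79  1.5 ]
(0.609, 0.1921, 0.152, 3.348) [-0.0003, 0.0002, 0.0077, 0.0013, 0.0009, -0.0]
```

Request:
{"fn": "step_arm", "kwargs": {"commands": [[0.003,0,-0.001,0,0,0,0.4],[0.003,0,-0.001,0,0,0,0.4],[0.002,0,-0.001,0,0,0,-0.1],[0.002,0,-0.001,0,0,0,-0.3],[0,0,0,0,0,0,-0.46],[0,0,0,0,0,0,-0.46],[0,0,0,0,0,0,-0.46],[0,0,-0.02,0,0,0,-0.46],[0,0,-0.08,0,0,0,-0.46],[0,0,-0.16,0,0,0,-0.46]]}}

```text
clock: 38.1
tcp_pos: [0.6081, 0.1911, 0.2366]
orientation: [-0.323, 3.122, 0.013]
contact_force: [0.5, 0.5, -0.9]
grip_width: 0.0621
```

```bash
python3 -c "
from h import *
go((.56,-.1,.30,3.348))"
```

```text
t 38.1 tcp [0.6081 0.1911 0.2366] th -2.9354 tilt [0.0022 0.0082] F [ 0.54  0.51 -0.88] M [ 0.06 -0.04 -0.01] w 0.0621 q [-0.54  0.48  0.2   1.73 -0.12  0.94  1.48]
(0.56, -0.1, 0.3, 3.348) [0.2128, -0.5492, -0.1319, 0.0012, 0.0006, -0.0]
```

Request:
{"fn": "step_arm", "kwargs": {"commands": [[0.02,-0.06,-0.13,0,0,0,-0.46],[0.21,-0.549,-0.13,0,0,0,-0.46],[0.21,-0.549,-0.13,0,0,0,-0.46],[0.21,-0.549,-0.13,0,0,0,-0.46],[0.21,-0.549,-0.13,0,0,0,-0.46],[0.21,-0.549,-0.13,0,0,0,-0.46],[0.21,-0.549,-0.13,0,0,0,-0.46],[0.21,-0.549,-0.13,0,0,0,-0.46],[0.21,-0.549,-0.13,0,0,0,-0.46],[0.21,-0.549,-0.13,0,0,0,-0.46]]}}

```text
clock: 39.35
tcp_pos: [0.5616, -0.0983, 0.2989]
orientation: [-0.326, 3.122, 0.013]
contact_force: [0.4, -0.2, 0.2]
grip_width: 0.0624
```

```bash
python3 -c "
from h import *
t=grab_frame('top');s=grab_frame('side')
np.save('pics/l6.npy',{'t':t,'s':s},allow_pickle=True)
a=cv2.resize(t['img'][165:260,165:245],None,fx=5,fy=5,interpolation=2)
b=cv2.resize(s['img'][130:225,180:260],None,fx=5,fy=5,interpolation=2)
cv2.imwrite('pics/l6.png',np.hstack([a,b])[:,:,::-1])"
```

```text
(no output)
```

View pics/l6.png

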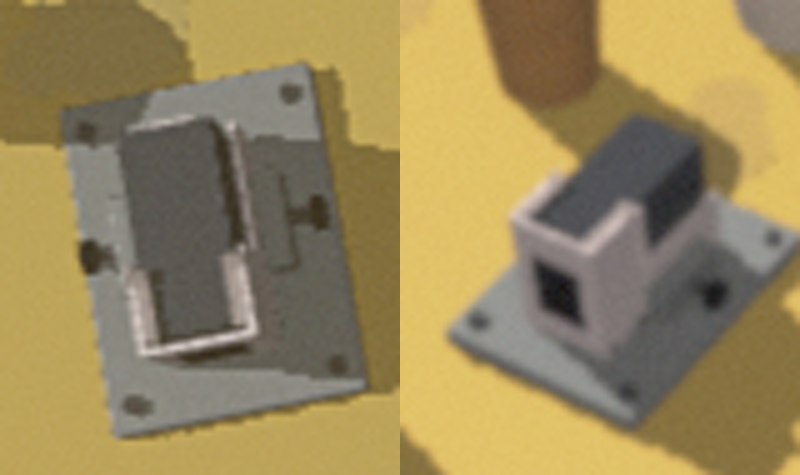

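The stack is full. The top blank's rear edge, about (124,137) to (208,117), is where the home blank's edge was at the start. It sits level under the lips and the gripper is clear, so I'm handing in.

```bash
python3 -c "
from h import *
go();r.hand_in()"
```

```text
t 39.45 tcp [ 0.5615 -0.0989  0.2989] th -2.9343 tilt [0.002  0.0084] F [-0.2  -1.49  0.64] M [ 0.02  0.03 -0.02] w 0.0625 q [-0.17  0.32  0.3   1.83 -0.12  1.01  1.96]
the job is handed in; nothing more can be done
```

I loaded both blanks into the cassette one after the other and handed the job in at 39.5 s of the 72 s allowed. I pressed each one flat onto the stack, slid it under the lips and pushed it gently against the back stop. Then I raised it until it met the lips and let go.

- **Forces:** the back-stop push read about 7 N for the first blank and 6 N for the second. The downward press stayed under 10 N. No reading came near the 40 N or 120 N limits.
- **Position:** the stop was met within about 1 mm of where the home position predicted. The last pictures show the top blank level under the lips, with its rear edge where the original stack's was. The gripper stood clear with almost no force on it.
- **Disagreements:** the spring force while pressing the second blank was about 1 to 2 N lower than the figures given predict, but the pictures showed no slip. The side-view box fits on the loose blanks were poor, so I used the top-view fits, which the pictures confirmed.
- **Not checked:** I did not measure the blanks' thickness separately, and I did not re-check the other objects on the bench at the end. No unexpected contact forces showed up in the readings.

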